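# Rearrange a product photo set so that the tops come level

### The arm

A 6-joint arm with a two-finger parallel gripper is mounted at the origin on a cart in front of the work surface, level with it; the furniture and walls round the work are solid. World frame = base frame: x ahead of the robot, y to its left, z up, the work surface at z = 0. Lengths are in m, angles in rad, forces in N, time in s.
With the tool pointing down it reaches from about 0.35 to 0.775 m from the base axis. Payload 7.3 kg.
Tool frame: the origin (TCP) lies at the very end of the fingers, on their centre line; the grasp point (between the pads) lies 19 mm behind it (pinch_z is the distance from the TCP to the grasp point, in m); z points along the fingers, y is the line along which they close (so a half turn about z gives the same grasp; the last joint's range is limited). The gripper opens to 92 mm and grips with 3 to 60 N. Pads are 19 mm wide; open, the fingers measure 130 mm over their backs; the gripper's body (75 mm by 190 mm) begins 47 mm behind the grasp point.
Start: joints at [-1.36, 0.342, 1.524, -0, 1.275, -0.146], TCP at [0.183, -0.492, 0.227] pointing down, gripper open.
Joint ranges: [-2.53, 2.53], [-0.77, 2.02], [0.04, 2.7], [-1, 4.14], [0.28, 2.66], [-3.11, 3.11]. Speed limits (rad/s): [2.57, 2.57, 3.14, 3.14, 3.14, 3.14].

### API

Orientations are given as [roll, pitch, yaw] about the fixed x, y, z axes, in that order (R = Rz(yaw) Ry(pitch) Rx(roll)).
In Python, from cell import * gives the robot as it stands.
- The arm moves only by the tool arm_command, never from a script. Its arguments are lists of equal length, an entry for each row: "fingers": the gripper command: -1 is fully open, 1 is shut, values between are in proportion; "travel": the shift along the tool's x, y, z in m, a list of three; "dr": the turn, a rotation vector about the tool's x, y, z in degrees, a list of three. In form: {"fingers": [fingers, ...], "travel": [[x, y, z], ...], "dr": [[wx, wy, wz], ...]}. A call has 1 to 8 rows; each row is the pose to reach, as a shift and turn from the pose commanded when the call began, along the tool's axes at that moment; what a row does not reach only later rows make up. A row lasts 1/12 s, in which the tool goes at most 41.7 mm and 7.16 degrees, less where a joint would pass 70% of its speed; a pose out of reach is approached as far as the arm can. A call with a gripper value outside its range is refused whole. The fingers move at their own pace and stop on an object; "squeeze" is the grip in N (left out, the last holds). Time passes only in rows, so rows that repeat a pose let the fingers close. It gives the time, the measured TCP pose, the force, the opening and the grip force at its end, in the units of the state.
- observe(): the state, without advancing time (a new reading comes with each control period).
- read_camera(name): name is "scene" or "side" or "wrist"; returns a dict with "color" (420x560x3 uint8, blue, green, red), "z_map" (420x560 float32, m along the optical axis (not along the pixel's ray), 0 where there is no reading), "fx", "fy", "cx", "cy" (pixels), "R" (3x3) and "t" (3): a world point X has camera coordinates R X + t. Camera axes: x right, y down, z forward; pixel columns grow to the right and rows downward; lengths in m; the calibration is good to about 2 mm. A picture is of the moment at which its call begins.
- hand_in(): hands the job in; it is judged then, once.
The state is a dict: "time": time; "qpos": joint angles; "qvel": joint speeds; "joint_efforts": joint torques, N m; "tool_pos": TCP position; "tool_rot": TCP orientation; "contact_force": force on the tool from outside, world axes, zero at the start; "torque": the same for the moment, N m; "opening": finger opening in m; "grip_force": force on a finger pad.
Only numpy, scipy, OpenCV 4.12 (cv2) and the standard library are available. Lean on these libraries where they do the work, as an engineer would, in place of code of your own. Each camera call takes 0.05 s, during which the arm holds its last target. There are 200 camera calls.

### The job

The three products for the catalogue photo stand on the wrong wooden risers. Rearrange them so that their tops come level: the dropper bottle (tallest) on the low square riser, the amber jar on the middle round riser, and the striped box (shortest) on the high oblong riser, its long side along the riser's; each upright and centred on its riser. Set things down gently without dropping or tipping them (the cork mat is free for parking one meanwhile), and leave the lidded candle, the tape roll and the green tin where they are.

Things in the scene. Friction and masses are not known exactly. Their poses are not given: they have to be found in the camera images.
- bottle: Dropper bottle, straight round body 33 mm across, which can be gripped up to 65 mm above its foot, with a narrower black rubber dropper on top, 104 mm high in all, about 90 g; origin at the centre of its underside, z up, on the bottle's axis. It starts on the high riser.
- jar: Small amber glass jar with a slip of green paper standing in it, round, 52 mm across, glass 70 mm high, 81 mm with the paper, about 120 g; origin at the centre of its underside, z up; the jar's axis lies 2 mm from the origin, towards its own -y. It starts on the low riser.
- carton: Closed striped cardboard gift box, 34 (x) x 98 (y) x 62 (z) mm, standing on its long narrow side, about 140 g; origin at the centre of its underside, z up. It starts on the middle riser.
- low_riser: Low riser: fixed square plywood board, 120 x 120 mm, top 26 mm above the bench; origin at the centre of its underside, z up. The flat top stands 26 mm above the origin. Place for the bottle.
- middle_riser: Middle riser: fixed round wooden block, 112 mm across, top 49 mm above the bench; origin at the centre of its underside, z up. Place for the jar.
- high_riser: High riser: fixed oblong wooden block, 76 (x) x 136 (y) mm, top 68 mm above the bench; origin at the centre of its underside, z up. Place for the box, the box's y along the block's y, either way round.
- mat: Square cork mat, 115 x 115 x 4 mm, fixed flat on the bench, empty; origin at the centre of its underside, z up. A free spot to park a piece; nothing stays on it.
- candle: Bystander: finished candle in a jar with a pale gold lid, 72 mm across, 90 mm high; origin at the centre of its underside, z up.
- tape: Bystander: roll of brown tape lying flat, 104 mm across, 24 mm high; origin at the centre of its underside, z up.
- tin: Bystander: dark green closed tin, 74 (x) x 122 (y) x 50 (z) mm; origin at the centre of its underside, z up.
Things that resemble listed ones, but are neither listed nor needed, are in the scene too. What is shaped like the high_riser but purple is not meant. What is shaped like the jar but pink is not meant.

How it is judged:
By the outcome, as a careful person would: the job done as asked, in the order asked, and still so for the second after the job is handed in, with the robot touching nothing.
It also fails if it takes over 118 s, if anything falls off the work surface, if the arm or the gripper's body presses on something with over 40 N, if the wrist force passes 120 N, or if a joint passes its speed limit or range.

## Working session

There is one attempt and no reset: what is moved stays moved. The work goes in short steps, Python scripts to look and compute and a tool call to move; the robot and the scene stay as the last step left them, time stands still between calls to the robot, and variables do not carry over. Pictures are saved under pics/ and viewed, at most 14 in all, crops included, and the job is handed in when it is done.

Besides the shell and the picture viewer there is one more tool, called after "Request:" as name(argument=value, ...) on one line, values as JSON. arm_command: Moves the arm, as the interface text tells. Its arguments: {"type":"object","properties":{"fingers":{"type":"array","items":{"type":"number"}},"travel":{"type":"array","items":{"type":"array","items":{"type":"number"}}},"dr":{"type":"array","items":{"type":"array","items":{"type":"number"}}},"squeeze":{"type":"number"}},"required":["fingers","travel","dr"]}

```bash
mkdir -p pics; ls; python3 - <<'E'
from cell import *
import cv2,numpy as np
s=observe();print({k:np.round(v,3) for k,v in s.items()})
for n in("scene","side"):
    c=read_camera(n);cv2.imwrite(f"pics/{n}0.png",c["color"]);np.savez(f"{n}0.npz",**c)
    print(n,c["fx"],c["cx"],c["cy"],np.round(-c["R"].T@c["t"],3),np.round(c["R"][2],2))
E
```

```text
pics
{'time': np.float64(0.0), 'qpos': array([-1.36 ,  0.343,  1.525, -0.   ,  1.275, -0.146]), 'qvel': array([ 0.002,  0.001, -0.   ,  0.002, -0.001,  0.001]), 'joint_efforts': array([ 1.0000e-03, -4.3124e+01, -2.4421e+01,  7.2000e-02,  5.6000e-02,
       -0.0000e+00]), 'tool_pos': array([ 0.183, -0.492,  0.226]), 'tool_rot': array([-3.14 , -0.   ,  0.357]), 'contact_force': array([-0.55 , -0.572, -0.957]), 'torque': array([ 0.025, -0.039, -0.026]), 'grip_force': np.float64(0.0), 'opening': np.float64(0.092)}
scene 536.7226129338889 274.4063144084856 213.15375993901054 [-0.045 -1.128  1.198] [ 0.31  0.67 -0.67]
side 488.981626233094 278.7192870097085 196.81419638725657 [0.385 1.46  0.671] [ 0.07 -0.92 -0.38]
```

View pics/scene0.png

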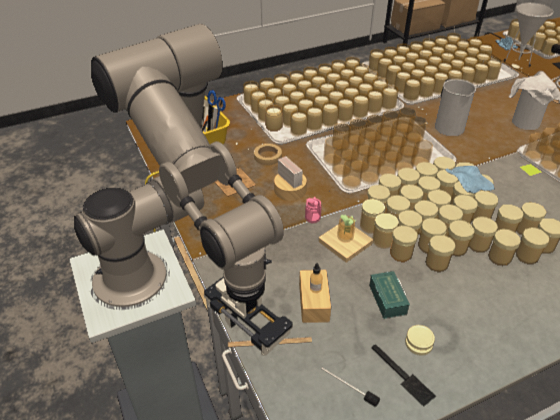

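View pics/side0.png

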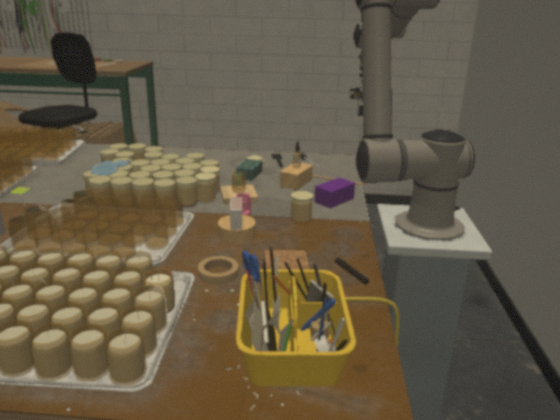

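Scene view: bottle (316,275) on the high riser (315,300), jar with green slip (346,228) on the square riser, carton (290,172) on the round riser, tape (267,152), mat (~235,182), tin (389,293). Lookalikes: the pink jar (313,208), and the purple block, side view (335,192). The candle is at side (302,207). Next, one close crop and measurements.

```bash
cat > h.py <<'E'
import numpy as np,cv2
def cloud(c):
    z=c["z_map"];v,u=np.mgrid[:z.shape[0],:z.shape[1]]
    P=np.stack([(u-c["cx"])/c["fx"]*z,(v-c["cy"])/c["fy"]*z,z],-1)
    W=(P-c["t"])@c["R"]; W[z==0]=np.nan
    return W
def topdown(W,col,x0,x1,y0,y1,s=800,zmax=.2,sp=1):
    # height-ordered top-down orthophoto; x up, y left
    h,w=int((x1-x0)*s),int((y1-y0)*s);im=np.zeros((h,w,3),np.uint8)
    m=np.isfinite(W[...,2])&(W[...,2]<zmax)&(W[...,2]>-.03);p=W[m];k=col[m];o=np.argsort(p[:,2]);p=p[o];k=k[o]
    r=((x1-p[:,0])*s).astype(int);q=((y1-p[:,1])*s).astype(int)
    for dr in range(-sp,sp+1):
        for dq in range(-sp,sp+1):
            a,b=r+dr,q+dq;g=(a>=0)&(a<h)&(b>=0)&(b<w);im[a[g],b[g]]=k[g]
    return im
E
python3 - <<'E'
from h import *
c=dict(np.load("scene0.npz"));W=cloud(c);d=dict(np.load("side0.npz"));V=cloud(d)
for n,(u,v) in dict(bottletop=(317,266),hr=(313,305),jar=(346,228),lr=(336,241),lr2=(358,243),carton=(288,163),mr=(283,184),mat=(238,182),tape=(258,153),tin=(389,290),pink=(313,205),lid=(420,335),bench=(350,340)).items(): print(n,W[v,u].round(3))
for n,(u,v) in dict(candle=(302,196),purple=(333,186),bottle=(297,160),hr=(293,172),jar=(240,180),lr=(230,191),carton=(236,202),mr=(228,223),mat=(290,258),tape=(208,266),tin=(248,165)).items(): print("side",n,V[v,u].round(3))
A=cv2.resize(c["color"][130:335,200:420],None,fx=2.7,fy=2.7,interpolation=2);cv2.imwrite("pics/crop1.png",A)
E
```

```text
bottletop [ 0.441 -0.324  0.163]
hr [ 0.411 -0.367  0.068]
jar [ 0.626 -0.171  0.09 ]
lr [ 0.611 -0.147  0.019]
lr2 [ 0.666 -0.186  0.023]
carton [0.601 0.17  0.108]
mr [0.567 0.14  0.051]
mat [ 0.214 -0.403  0.579]
tape [0.577 0.374 0.023]
tin [ 0.635 -0.395  0.044]
pink [ 0.602 -0.009  0.061]
lid [ 0.635 -0.542  0.023]
bench [ 0.473 -0.464 -0.002]
side candle [0.414 0.03  0.089]
side purple [ 0.311 -0.136  0.064]
side bottle [ 0.445 -0.303  0.099]
side hr [ 0.457 -0.261  0.065]
side jar [ 0.635 -0.125  0.075]
side lr [ 0.673 -0.134  0.028]
side carton [0.604 0.151 0.109]
side mr [0.625 0.174 0.05 ]
side mat [0.434 0.28  0.005]
side tape [0.647 0.353 0.008]
side tin [ 0.642 -0.377  0.045]
```

View pics/crop1.png

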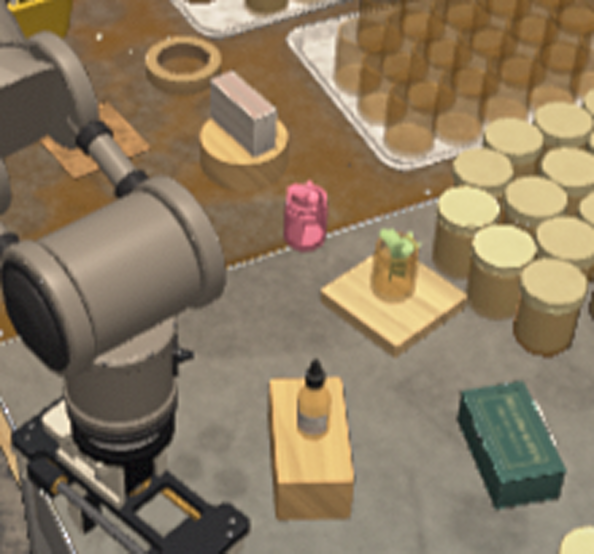

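The crop confirms the choices: bottle at crop (314,405), jar with the green slip (395,268), carton (243,115), and the pink jar (305,215) is excluded. Now fitting the poses.

```bash
cat >> h.py <<'E'
def band(Ws,xy,r,z0,z1):
    P=np.vstack([W.reshape(-1,3) for W in Ws]);P=P[np.isfinite(P[:,2])]
    return P[(np.hypot(*(P[:,:2]-xy).T)<r)&(P[:,2]>z0)&(P[:,2]<z1)]
def rect(p):
    (c,s,a)=cv2.minAreaRect((p[:,:2]*1000).astype(np.float32));return np.round(c,1),np.round(s,1),round(a,1),len(p),"z",np.median(p[:,2]).round(4)
E
python3 - <<'E'
from h import *
W=cloud(dict(np.load("scene0.npz")));V=cloud(dict(np.load("side0.npz")))
for n,xy,r,z0,z1 in [("hr",(.44,-.315),.1,.06,.074),("bottle",(.44,-.315),.06,.08,.15),("lr",(.635,-.16),.1,.018,.031),("jar",(.635,-.16),.05,.04,.09),("mr",(.6,.15),.08,.043,.054),("carton",(.6,.16),.08,.105,.118),("mat",(.43,.28),.09,.001,.008),("candle",(.41,.03),.06,.08,.1),("purple",(.31,-.14),.09,.06,.075),("tape",(.61,.36),.08,.015,.03)]:
    for m,C in(("scene",[W]),("side",[V])):
        p=band(C,xy,r,z0,z1)
        if len(p)>15: print(n,m,*rect(p))
E
```

```text
hr scene [ 442.5 -318.3] [142.5  76.5] 66.2 864 z 0.0659
hr side [ 447.1 -311.9] [147.3  79.9] 65.8 237 z 0.0669
bottle scene [ 440.5 -324.8] [26.4 32.6] 55.7 220 z 0.1169
bottle side [ 449.2 -306.1] [24.4 31.8] 86.8 132 z 0.1101
lr scene [ 652.1 -152.8] [162.  131.6] 7.9 855 z 0.0236
lr side [ 655.  -145.4] [144.9 131.5] 12.1 301 z 0.0252
jar scene [ 641.5 -149.8] [61.3 50. ] 45.3 275 z 0.0727
jar side [ 644.7 -139.2] [49.7 49.4] 75.0 208 z 0.0659
mr scene [591.3 137.9] [ 91.7 110. ] 59.1 267 z 0.0471
mr side [603.4 159.7] [107.8 106.6] 5.6 363 z 0.0484
carton scene [598.2 154.7] [ 40.4 100.5] 8.0 178 z 0.1086
carton side [603.  162.6] [ 32.9 103.9] 9.7 177 z 0.1106
mat scene [434.1 261.2] [166.3 124.6] 17.7 190 z 0.0029
mat side [432.6 262.8] [179.2 141.4] 9.4 701 z 0.0035
candle side [416.2  18.3] [74.2 70.1] 66.9 200 z 0.0884
purple side [ 304.1 -159.2] [138.3  82.8] 50.9 315 z 0.064
tape scene [612.8 367.6] [112.7 105.2] 80.4 242 z 0.0207
tape side [616.7 374. ] [100.6 107.5] 12.7 524 z 0.0227
```

```bash
cat >> h.py <<'E'
from scipy.spatial.transform import Rotation as Ro
def plan(s,targets):
    """targets: list of (x,y,z,yaw or None); each is relative to state s"""
    R=Ro.from_euler("xyz",s["tool_rot"])
    for x,y,z,yaw in targets:
        w=s["tool_rot"][2] if yaw is None else yaw
        T=Ro.from_euler("xyz",[np.pi,0,w])
        print("travel",np.round(R.inv().apply(np.array([x,y,z])-s["tool_pos"]),4),"dr",np.round((R.inv()*T).as_rotvec(degrees=True),1))
E
python3 - <<'E'
from h import *;from cell import *
plan(observe(),[(.42,-.32,.3,None),(.645,-.15,.3,None)])
E
```

```text
travel [ 0.2817 -0.0782 -0.0737] dr [-0.1 -0.   0. ]
travel [ 0.5519 -0.1589 -0.0736] dr [-0.1 -0.   0. ]
```

Request:
arm_command(fingers=[-1,-1,-1,-1,-1,-1,-1,-1], travel=[[0,0,-0.035],[0.01,0,-0.074],[0.05,-0.015,-0.074],[0.09,-0.025,-0.074],[0.13,-0.035,-0.074],[0.17,-0.045,-0.074],[0.19,-0.055,-0.074],[0.19,-0.055,-0.074]], dr=[[0,0,0],[0,0,0],[0,0,0],[0,0,0],[0,0,0],[0,0,0],[0,0,0],[0,0,0]])

```text
time: 0.77
tool_pos: [0.345, -0.3707, 0.3005]
tool_rot: [-3.14, -0.001, 0.362]
contact_force: [-0.5, -0.2, -1.1]
opening: 0.0918
grip_force: 0.0
```

```bash
cat > look.py <<'E'
import sys
from h import *;from cell import *
s=observe();c=read_camera(sys.argv[1]);n=sys.argv[2]
cv2.imwrite(f"pics/{n}.png",c["color"]);np.savez(f"{n}.npz",**c)
print(round(float(s["time"]),2),s["tool_pos"].round(4),s["tool_rot"].round(3),"op",round(float(s["opening"]),4),"cam",np.round(-c["R"].T@c["t"],3))
E
python3 look.py wrist w1
```

```text
0.77 [ 0.345  -0.3707  0.3005] [-3.14e+00 -1.00e-03  3.62e-01] op 0.0918 cam [ 0.424 -0.341  0.459]
```

View pics/w1.png

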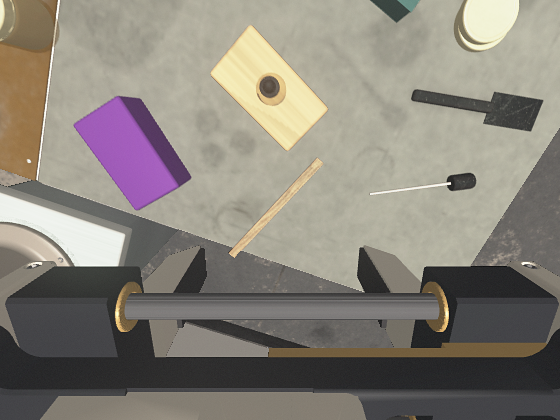

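Wrist view: bottle cap at (269,87) on the high riser (corners (251,26),(327,108),(289,150),(211,73)); the purple block is at (130,150).

```bash
python3 - <<'E'
from h import *;from cell import *
c=dict(np.load("w1.npz"));W=cloud(c)
def at(u,v,z):  # ray to plane z
    d=c["R"].T@np.array([(u-c["cx"])/c["fx"],(v-c["cy"])/c["fy"],1]);o=-c["R"].T@c["t"];return (o+d*(z-o[2])/d[2]).round(4)
cs=np.array([at(u,v,.067) for u,v in((251,26),(327,108),(289,150),(211,73))]);print(cs.mean(0),np.diff(cs,axis=0))
print("hr",*rect(band([W],(.445,-.313),.1,.055,.075)))
for a,b in((.12,.135),(.085,.12),(.15,.18)):
    p=band([W],(.445,-.313),.06,a,b);len(p)>5 and print("bottle",a,*rect(p))
    if len(p)>5: print(p.mean(0),cv2.minEnclosingCircle((p[:,:2]*1000).astype(np.float32)))
plan(observe(),[(.62,-.16,.3,None)])
E
```

```text
[ 0.4439  -0.31845  0.067  ] [[-0.0517 -0.1192  0.    ]
 [-0.0658  0.026   0.    ]
 [ 0.0527  0.1226  0.    ]]
hr [ 444.4 -316.8] [136.3  75.4] 66.4 6270 z 0.0682
bottle 0.12 [ 444.2 -319.7] [30.8 30.1] 20.9 366 z 0.1245
[ 0.44271625 -0.32195489  0.12473578] ((444.0087890625, -320.2586669921875), 15.893319129943848)
bottle 0.085 [ 444.1 -320.2] [31.9 31.5] 20.3 75 z 0.1184
[ 0.44184654 -0.32526786  0.11485867] ((444.00909423828125, -320.0964660644531), 16.380186080932617)
bottle 0.15 [ 443.5 -319.6] [18.8 18.6] 20.6 347 z 0.1539
[ 0.44318765 -0.32020432  0.1579765 ] ((443.49591064453125, -319.7706298828125), 9.7431640625)
travel [ 0.3337 -0.1011  0.0005] dr [-0.  0. -0.]
```

Request:
arm_command(fingers=[-1,-1,-1,-1,-1,-1,-1,-1], travel=[[0.037,-0.013,0],[0.075,-0.026,0],[0.11,-0.04,0],[0.15,-0.053,0],[0.19,-0.066,0],[0.225,-0.08,0],[0.24,-0.09,0],[0.24,-0.09,0]], dr=[[0,0,0],[0,0,0],[0,0,0],[0,0,0],[0,0,0],[0,0,0],[0,0,0],[0,0,0]])

```text
time: 1.48
tool_pos: [0.5372, -0.2039, 0.2998]
tool_rot: [-3.14, 0.0, 0.36]
contact_force: [-0.1, -0.6, 0.1]
opening: 0.0916
grip_force: 0.0
```

```bash
python3 look.py wrist w2;  python3 - <<'E'
from h import *;from cell import *
W=cloud(dict(np.load("w2.npz")))
print("lr",*rect(band([W],(.65,-.15),.1,.018,.031)))
for a,b in((.06,.073),(.073,.083),(.04,.06)):
    p=band([W],(.645,-.147),.05,a,b);len(p)>5 and print("jar",a,*rect(p),cv2.minEnclosingCircle((p[:,:2]*1000).astype(np.float32)))
E
```

```text
1.48 [ 0.5372 -0.2039  0.2998] [-3.14  0.    0.36] op 0.0916 cam [ 0.616 -0.174  0.458]
lr [ 665.7 -156.2] [161.8 142.7] 16.0 6802 z 0.0263
jar 0.06 [ 645.2 -153.9] [48.5 23.6] 45.0 23 z 0.0663 ((641.2020874023438, -150.0721435546875), 24.363597869873047)
jar 0.073 [ 636.2 -154.4] [35.2 51.4] 46.6 119 z 0.0805 ((641.9576416015625, -148.44602966308594), 25.893651962280273)
jar 0.04 [ 646.8 -155.6] [48.5 26.1] 44.9 39 z 0.0515 ((641.0808715820312, -149.85910034179688), 24.38924217224121)
```

View pics/w2.png

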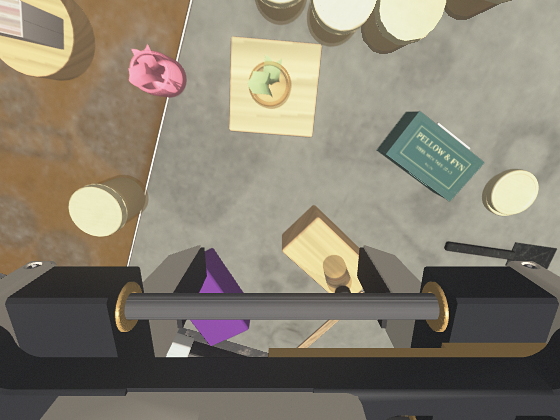

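Jar rim centre is at (270,84), low riser corners at (232,37),(321,43),(314,136),(230,131). The nearest candles are at (340,12), beyond the riser.

```bash
cat >> h.py <<'E'
def at(c,u,v,z):
    d=c["R"].T@np.array([(u-c["cx"])/c["fx"],(v-c["cy"])/c["fy"],1]);o=-c["R"].T@c["t"];return (o+d*(z-o[2])/d[2]).round(4)
E
python3 - <<'E'
from h import *;from cell import *
c=dict(np.load("w2.npz"));W=cloud(c)
cs=np.array([at(c,u,v,.026) for u,v in((232,37),(321,43),(314,136),(230,131))]);print(cs.mean(0),np.linalg.norm(np.diff(cs,axis=0),axis=1))
p=band([W],(.644,-.149),.04,.086,.1);print("rim",*rect(p),cv2.minEnclosingCircle((p[:,:2]*1000).astype(np.float32)))
print("rim px",at(c,270,84.5,.096),at(c,247,85,.096),at(c,293,85,.096))
print("candles",*[at(c,u,v,.09) for u,v in((340,42),(310,12),(400,52))])
im=c["color"][20:150,180:360];cv2.imwrite("pics/c2.png",cv2.resize(im,None,fx=4,fy=4,interpolation=2))
for yw in(.36,.1): plan(observe(),[(.6415,-.1485,.18,yw),(.6415,-.1485,.055,yw)])
E
```

```text
[ 0.642575 -0.15325   0.026   ] [0.1162379  0.11842825 0.12025257]
rim [ 644.9 -148. ] [53.2 45.9] 18.8 825 z 0.0954 ((645.0271606445312, -148.3680419921875), 27.100717544555664)
rim px [ 0.6409 -0.1505  0.096 ] [ 0.6312 -0.1261  0.096 ] [ 0.6497 -0.1752  0.096 ]
candles [ 0.7099 -0.2081  0.09  ] [ 0.7248 -0.1659  0.09  ] [ 0.7246 -0.2753  0.09  ]
travel [ 0.119  -0.0164  0.1198] dr [-0.   0.1 -0.1]
travel [ 0.1191 -0.0163  0.2448] dr [-0.   0.1 -0.1]
travel [ 0.119  -0.0164  0.1198] dr [-0.   0.1 14.8]
travel [ 0.1191 -0.0163  0.2448] dr [-0.   0.1 14.8]
```

View pics/c2.png

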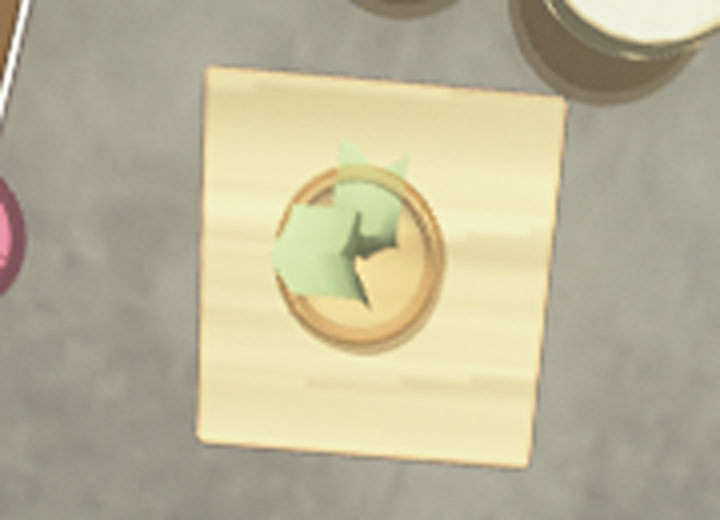

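Request:
arm_command(fingers=[-0.5,-0.5,-0.5,-0.5,-0.5,-0.5,-0.5,-0.5], travel=[[0.03,-0.004,0],[0.06,-0.008,0.02],[0.09,-0.011,0.05],[0.116,-0.014,0.08],[0.116,-0.014,0.11],[0.116,-0.014,0.14],[0.116,-0.014,0.14],[0.116,-0.014,0.14]], dr=[[0,0,-6],[0,0,-12],[0,0,-18],[0,0,-24],[0,0,-30],[0,0,-35],[0,0,-35],[0,0,-35]], squeeze=15)

```text
time: 2.2
tool_pos: [0.6379, -0.1541, 0.1596]
tool_rot: [-3.138, 0.002, 0.963]
contact_force: [0.3, 1.2, 0.7]
opening: 0.0688
grip_force: 0.0
```

```bash
python3 - <<'E'
from h import *;from cell import *
s=observe();print(s["tool_pos"],s["tool_rot"],s["opening"]);plan(s,[(.641,-.15,.047,None)])
E
```

```text
[ 0.63794867 -0.15408888  0.15961697] [-3.13810908e+00  1.55859968e-03  9.62826899e-01] 0.06878999514788842
travel [0.0053 0.0006 0.1126] dr [-0.2  0.1 -0. ]
```

Request:
arm_command(fingers=[-0.5,-0.5,-0.5,-0.5,-0.5,-0.5,0.2,0.2], travel=[[0.002,0,0.025],[0.002,0,0.05],[0.002,0,0.075],[0.002,0,0.095],[0.002,0,0.108],[0.002,0,0.113],[0.002,0,0.113],[0.002,0,0.113]], dr=[[0,0,0],[0,0,0],[0,0,0],[0,0,0],[0,0,0],[0,0,0],[0,0,0],[0,0,0]])

```text
time: 2.87
tool_pos: [0.6417, -0.1519, 0.0501]
tool_rot: [3.138, -0.001, 0.966]
contact_force: [-0.7, 0.3, 0.5]
opening: 0.0596
grip_force: 0.0
```

Request:
arm_command(fingers=[0.2,0.2,0.2,0.2], travel=[[0,0,0],[0,0,0],[0,0,0],[0,0,0]], dr=[[0,0,0],[0,0,0],[0,0,0],[0,0,0]])

```text
time: 3.2
tool_pos: [0.6417, -0.1513, 0.05]
tool_rot: [3.138, -0.0, 0.967]
contact_force: [-0.2, -0.9, 6.4]
opening: 0.0513
grip_force: 15.0
```

Request:
arm_command(fingers=[0.2,0.2,0.2,0.2,0.2,0.2,0.2,0.2], travel=[[0,0,-0.01],[0,0,-0.035],[0,0,-0.065],[0,0,-0.1],[0.006,-0.016,-0.13],[0.014,-0.038,-0.155],[0.023,-0.065,-0.175],[0.034,-0.095,-0.19]], dr=[[0,0,0],[0,0,0],[0,0,0],[0,0,0],[0,0,0],[0,0,0],[0,0,0],[0,0,0]])

```text
time: 3.87
tool_pos: [0.5815, -0.0686, 0.2406]
tool_rot: [3.138, -0.001, 0.966]
contact_force: [0.5, 0.3, -1.1]
opening: 0.0509
grip_force: 15.0
```

Request:
arm_command(fingers=[0.2,0.2,0.2,0.2,0.2,0.2,0.2,0.2], travel=[[0.012,-0.034,0],[0.024,-0.068,0],[0.036,-0.102,0],[0.048,-0.136,0],[0.06,-0.17,0],[0.072,-0.204,0],[0.084,-0.238,0],[0.095,-0.265,0]], dr=[[0,0,0],[0,0,0],[0,0,0],[0,0,0],[0,0,0],[0,0,0],[0,0,0],[0,0,0]])

```text
time: 4.53
tool_pos: [0.4153, 0.1614, 0.2386]
tool_rot: [3.141, -0.001, 0.968]
contact_force: [0.3, 1.1, -2.1]
opening: 0.0513
grip_force: 15.0
```

Request:
arm_command(fingers=[0.2,0.2,0.2,0.2], travel=[[0.008,-0.023,0],[0.017,-0.047,0],[0.017,-0.047,0],[0.017,-0.047,0]], dr=[[0,0,0],[0,0,0],[0,0,0],[0,0,0]])

```text
time: 4.87
tool_pos: [0.3876, 0.2013, 0.2385]
tool_rot: [3.141, -0.001, 0.97]
contact_force: [0.2, 0.2, -1.0]
opening: 0.0514
grip_force: 15.0
```

```bash
python3 look.py wrist w3; python3 - <<'E'
from h import *;from cell import *
c=dict(np.load("w3.npz"));W=cloud(c);s=observe();print(s["opening"],s["grip_force"],s["contact_force"])
print(*rect(band([W],(.43,.27),.085,.002,.009)))
E
```

```text
4.87 [0.3876 0.2013 0.2385] [ 3.141e+00 -1.000e-03  9.700e-01] op 0.0514 cam [0.435 0.271 0.397]
0.05113330685049898 14.988228433794575 [ 0.79746882 -0.3138611  -1.06187985]
[428.  270.6] [165.6 163.4] 16.2 8751 z 0.0043
```

View pics/w3.png

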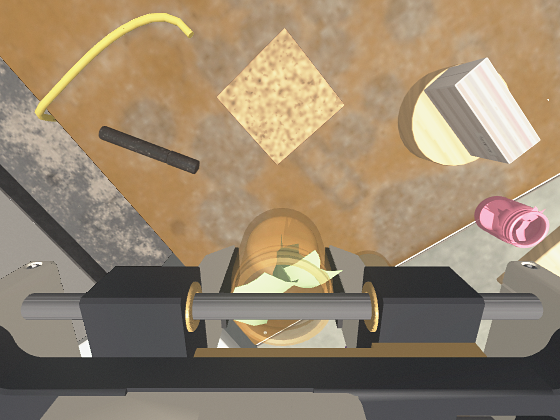

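The jar is held upright. The mat centre is at (281,98), with the carton and round riser at (470,110).

```bash
python3 - <<'E'
from h import *;from cell import *
c=dict(np.load("w3.npz"));W=cloud(c);s=observe()
cs=np.array([at(c,u,v,.004) for u,v in((285,29),(343,105),(277,163),(218,97))]);m=cs.mean(0);print(m,np.linalg.norm(np.diff(cs,axis=0),axis=1))
print("carton",*rect(band([W],(.6,.16),.09,.103,.12)))
p=band([W],(.6,.155),.075,.045,.053);print("mr",*rect(p),cv2.minEnclosingCircle((p[:,:2]*1000).astype(np.float32)))
plan(s,[(m[0],m[1],.06,None),(m[0],m[1],.0285,None)])
E
```

```text
[0.443325 0.2844   0.004   ] [0.11179396 0.11128562 0.11068893]
carton [601.4 158.2] [35.6 99.2] 8.6 4555 z 0.1114
mr [593.9 159.4] [108.1  94.8] 44.0 2760 z 0.0493 ((600.7033081054688, 154.29254150390625), 55.90298080444336)
travel [ 0.1001 -0.0023  0.1784] dr [ 0.1 -0.  -0. ]
travel [ 0.1001 -0.0023  0.2099] dr [ 0.1 -0.  -0. ]
```

Request:
arm_command(fingers=[0.2,0.2,0.2,0.2,0.2,0.2,0.2,0.2], travel=[[0.03,0,0.02],[0.06,-0.001,0.05],[0.085,-0.002,0.08],[0.1,-0.002,0.11],[0.1,-0.002,0.14],[0.1,-0.002,0.165],[0.1,-0.002,0.185],[0.1,-0.002,0.195]], dr=[[0,0,0],[0,0,0],[0,0,0],[0,0,0],[0,0,0],[0,0,0],[0,0,0],[0,0,0]])

```text
time: 5.58
tool_pos: [0.4429, 0.2823, 0.04]
tool_rot: [-3.14, 0.004, 0.966]
contact_force: [0.1, -0.8, 0.1]
opening: 0.0511
grip_force: 15.0
```

Request:
arm_command(fingers=[0.2,0.2,0.2,0.2,0.2], travel=[[0,0,0.004],[0,0,0.008],[0,0,0.011],[0,0,0.013],[0,0,0.013]], dr=[[0,0,0],[0,0,0],[0,0,0],[0,0,0],[0,0,0]])

```text
time: 6.0
tool_pos: [0.4438, 0.284, 0.0303]
tool_rot: [3.141, -0.001, 0.968]
contact_force: [0.1, -0.9, -1.4]
opening: 0.0511
grip_force: 15.0
```

Request:
arm_command(fingers=[0.2,0.2,0.2,0.2], travel=[[0,0,0.001],[0,0,0.002],[0,0,0.003],[0,0,0.003]], dr=[[0,0,0],[0,0,0],[0,0,0],[0,0,0]])

```text
time: 6.33
tool_pos: [0.4437, 0.2843, 0.0279]
tool_rot: [3.141, -0.001, 0.968]
contact_force: [-1.4, -1.2, 8.7]
opening: 0.0511
grip_force: 15.0
```

Request:
arm_command(fingers=[-0.1,-0.3,-0.5,-0.5,-0.5,-0.5,-0.5,-0.5], travel=[[0,0,0],[0,0,0],[0,0,0],[0,0,-0.03],[0,0,-0.07],[0,0,-0.11],[0,0,-0.15],[0,0,-0.19]], dr=[[0,0,0],[0,0,0],[0,0,0],[0,0,0],[0,0,0],[0,0,0],[0,0,0],[0,0,0]])

```text
time: 7.0
tool_pos: [0.4429, 0.2838, 0.2187]
tool_rot: [3.142, 0.0, 0.968]
contact_force: [0.3, 0.5, -0.5]
opening: 0.0685
grip_force: 0.0
```

```bash
python3 look.py wrist w4; python3 - <<'E'
from h import *;from cell import *
W=cloud(dict(np.load("w4.npz")))
p=band([W],(.444,.284),.05,.065,.09);len(p)and print("jar",*rect(p),cv2.minEnclosingCircle((p[:,:2]*1000).astype(np.float32)))
plan(observe(),[(.444,-.32,.24,.36)])
E
```

```text
7.0 [0.4429 0.2838 0.2187] [3.142 0.    0.968] op 0.0685 cam [0.491 0.354 0.377]
jar [447.4 285.9] [47.1 52.1] 63.4 1125 z 0.0741 ((448.0640869140625, 286.32275390625), 26.987571716308594)
travel [-0.4999  0.3415 -0.0165] dr [ 0.2 -0.8 34.8]
```

Request:
arm_command(fingers=[-0.3,-0.3,-0.3,-0.3,-0.3,-0.3,-0.3,-0.3], travel=[[-0.03,0.02,-0.03],[-0.06,0.041,-0.05],[-0.093,0.063,-0.05],[-0.126,0.086,-0.05],[-0.16,0.109,-0.05],[-0.193,0.132,-0.05],[-0.226,0.155,-0.05],[-0.26,0.177,-0.05]], dr=[[0,0,4],[0,0,8],[0,0,12],[0,0,16],[0,0,20],[0,0,25],[0,0,30],[0,0,35]])

```text
time: 7.72
tool_pos: [0.4413, -0.0324, 0.2667]
tool_rot: [3.141, -0.001, 0.353]
contact_force: [1.8, -0.1, -0.4]
opening: 0.0595
grip_force: 0.0
```

```bash
python3 - <<'E'
from h import *;from cell import *
s=observe();print(s["tool_pos"]);plan(s,[(.444,-.32,.25,.36)])
E
```

```text
[ 0.44130725 -0.03238998  0.26667613]
travel [-0.0968  0.2708  0.0167] dr [ 0.  -0.  -0.4]
```

Request:
arm_command(fingers=[-0.3,-0.3,-0.3,-0.3,-0.3,-0.3,-0.3,-0.3], travel=[[-0.013,0.036,0],[-0.026,0.074,0],[-0.039,0.11,0],[-0.052,0.148,0],[-0.066,0.185,0],[-0.079,0.222,0],[-0.09,0.255,0.01],[-0.097,0.271,0.02]], dr=[[0,0,0],[0,0,0],[0,0,0],[0,0,0],[0,0,0],[0,0,0],[0,0,0],[0,0,0]])

```text
time: 8.38
tool_pos: [0.4452, -0.3226, 0.2462]
tool_rot: [3.139, -0.0, 0.354]
contact_force: [-1.4, 0.5, -0.2]
opening: 0.0598
grip_force: 0.0
```

Request:
arm_command(fingers=[-0.3,-0.3], travel=[[0,0,0.01],[0,0,0.02]], dr=[[0,0,0],[0,0,0]])

```text
time: 8.55
tool_pos: [0.4449, -0.3188, 0.2253]
tool_rot: [-3.14, 0.0, 0.355]
contact_force: [0.4, 0.3, -0.7]
opening: 0.0599
grip_force: 0.0
```

```bash
python3 - <<'E'
from h import *;from cell import *
s=observe();print(s["tool_pos"]);plan(s,[(.444,-.32,.111,None)])
E
```

```text
[ 0.44494381 -0.3187703   0.22533808]
travel [-0.0013  0.001   0.1143] dr [-0.1  0.  -0. ]
```

Request:
arm_command(fingers=[-0.3,-0.3,-0.3,-0.3,-0.3,-0.3,-0.3,0.6], travel=[[-0.001,0.001,0.02],[-0.001,0.001,0.045],[-0.001,0.001,0.07],[-0.001,0.001,0.09],[-0.001,0.001,0.105],[-0.001,0.001,0.113],[-0.001,0.001,0.113],[-0.001,0.001,0.113]], dr=[[0,0,0],[0,0,0],[0,0,0],[0,0,0],[0,0,0],[0,0,0],[0,0,0],[0,0,0]], squeeze=12)

```text
time: 9.22
tool_pos: [0.4451, -0.3189, 0.1141]
tool_rot: [3.142, -0.0, 0.358]
contact_force: [0.8, -0.7, 1.6]
opening: 0.0562
grip_force: 0.0
```

Request:
arm_command(fingers=[0.6,0.6,0.6,0.6,0.6,0.6], travel=[[0,0,0],[0,0,0],[0,0,0],[0,0,0],[0,0,0],[0,0,0]], dr=[[0,0,0],[0,0,0],[0,0,0],[0,0,0],[0,0,0],[0,0,0]])

```text
time: 9.72
tool_pos: [0.445, -0.3199, 0.1144]
tool_rot: [3.141, -0.001, 0.357]
contact_force: [-0.8, 0.5, 3.6]
opening: 0.0313
grip_force: 12.0
```

```bash
python3 - <<'E'
from h import *;from cell import *
s=observe();print(s["tool_pos"],s["tool_rot"]);z=s["tool_pos"][2];f=z-.068;print("tcp-foot",f);plan(s,[(.444,-.32,.26,None),(.6425,-.1532,.2,None),(.6425,-.1532,f+.026,None)])
E
```

```text
[ 0.4450032  -0.31988835  0.11437165] [ 3.14054003e+00 -5.44984455e-04  3.56658620e-01]
tcp-foot 0.046371651650533585
travel [-9.000e-04 -1.000e-04 -1.456e-01] dr [ 0.1 -0.  -0. ]
travel [ 0.2433 -0.0872 -0.0856] dr [ 0.1 -0.  -0. ]
travel [ 0.2432 -0.0873  0.042 ] dr [ 0.1 -0.  -0. ]
```

Request:
arm_command(fingers=[0.6,0.6,0.6,0.6,0.6,0.6,0.6,0.6], travel=[[0,0,-0.01],[0,0,-0.03],[0,0,-0.055],[0.015,-0.005,-0.075],[0.04,-0.014,-0.085],[0.07,-0.025,-0.085],[0.1,-0.036,-0.085],[0.13,-0.047,-0.085]], dr=[[0,0,0],[0,0,0],[0,0,0],[0,0,0],[0,0,0],[0,0,0],[0,0,0],[0,0,0]])

```text
time: 10.38
tool_pos: [0.551, -0.2294, 0.1996]
tool_rot: [3.141, -0.0, 0.356]
contact_force: [0.5, -0.7, -0.6]
opening: 0.0311
grip_force: 12.0
```

Request:
arm_command(fingers=[0.6,0.6,0.6,0.6,0.6,0.6,0.6,0.6], travel=[[0.03,-0.011,0],[0.06,-0.022,0],[0.085,-0.031,0],[0.105,-0.038,0.01],[0.113,-0.041,0.035],[0.113,-0.041,0.06],[0.113,-0.041,0.085],[0.113,-0.041,0.1]], dr=[[0,0,0],[0,0,0],[0,0,0],[0,0,0],[0,0,0],[0,0,0],[0,0,0],[0,0,0]])

```text
time: 11.05
tool_pos: [0.6405, -0.1515, 0.0959]
tool_rot: [-3.139, 0.003, 0.357]
contact_force: [-0.9, 1.0, -1.0]
opening: 0.0308
grip_force: 12.0
```

```bash
python3 - <<'E'
from h import *;from cell import *
s=observe();print(s["tool_pos"],s["tool_rot"],s["opening"]);plan(s,[(.6432,-.1532,.0724,None)])
E
```

```text
[ 0.64048096 -0.15148723  0.09586769] [-3.1389306   0.00339553  0.35741669] 0.03084517653149985
travel [0.002  0.0026 0.0235] dr [-0.2  0.2 -0. ]
```

Request:
arm_command(fingers=[0.6,0.6,0.6,0.6,0.6,0.6], travel=[[0.001,0.001,0.003],[0.001,0.001,0.007],[0.001,0.001,0.01],[0.001,0.001,0.013],[0.001,0.001,0.015],[0.001,0.001,0.015]], dr=[[0,0,0],[0,0,0],[0,0,0],[0,0,0],[0,0,0],[0,0,0]])

```text
time: 11.55
tool_pos: [0.6431, -0.153, 0.0841]
tool_rot: [3.141, -0.0, 0.357]
contact_force: [0.0, 0.3, -1.0]
opening: 0.0312
grip_force: 12.0
```

```bash
python3 - <<'E'
from h import *;from cell import *
s=observe();print(s["tool_pos"],s["contact_force"]);plan(s,[(.6432,-.1532,.0724,None)])
E
```

```text
[ 0.64313545 -0.15301163  0.08412296] [ 0.02701295  0.25912456 -1.00434788]
travel [-0.      0.0002  0.0117] dr [ 0. -0. -0.]
```

Request:
arm_command(fingers=[0.6,0.6,0.6,0.6,0.6,0.6,0.6,0.6], travel=[[0,0,0.003],[0,0,0.006],[0,0,0.008],[0,0,0.009],[0,0,0.01],[0,0,0.011],[0,0,0.012],[0,0,0.012]], dr=[[0,0,0],[0,0,0],[0,0,0],[0,0,0],[0,0,0],[0,0,0],[0,0,0],[0,0,0]])

```text
time: 12.22
tool_pos: [0.6435, -0.1529, 0.0725]
tool_rot: [3.141, -0.001, 0.357]
contact_force: [-0.8, 0.1, 2.7]
opening: 0.0309
grip_force: 12.0
```

Request:
arm_command(fingers=[0.6,0.4,0.1,-0.1,-0.3,-0.3,-0.3,-0.3], travel=[[0,0,0.0005],[0,0,0.0005],[0,0,0.0005],[0,0,0.0005],[0,0,0.0005],[0,0,0.0005],[0,0,-0.01],[0,0,-0.035]], dr=[[0,0,0],[0,0,0],[0,0,0],[0,0,0],[0,0,0],[0,0,0],[0,0,0],[0,0,0]])

```text
time: 12.88
tool_pos: [0.6409, -0.1522, 0.1038]
tool_rot: [-3.137, 0.006, 0.357]
contact_force: [-0.2, -0.2, -0.3]
opening: 0.059
grip_force: 0.0
```

Request:
arm_command(fingers=[-0.3,-0.3,-0.3,-0.3,-0.3,-0.3], travel=[[0,0,-0.035],[0,0,-0.07],[0,0,-0.105],[0,0,-0.14],[-0.035,0,-0.16],[-0.07,0,-0.165]], dr=[[0,0,0],[0,0,0],[0,0,0],[0,0,0],[0,0,0],[0,0,0]])

```text
time: 13.38
tool_pos: [0.5789, -0.1776, 0.2767]
tool_rot: [3.135, -0.006, 0.359]
contact_force: [0.5, -0.7, 0.6]
opening: 0.0599
grip_force: 0.0
```

```bash
python3 look.py wrist w5; python3 - <<'E'
from h import *;from cell import *
c=dict(np.load("w5.npz"));W=cloud(c)
for a,b in((.06,.095),(.105,.14)):
    p=band([W],(.643,-.153),.04,a,b);len(p)>5 and print(a,*rect(p),cv2.minEnclosingCircle((p[:,:2]*1000).astype(np.float32)))
plan(observe(),[(.5,.12,.28,.15),(.6,.158,.25,.15)])
E
```

```text
13.38 [ 0.5789 -0.1776  0.2767] [ 3.135 -0.006  0.359] op 0.0599 cam [ 0.656 -0.147  0.435]
0.06 [ 642.6 -152.9] [32.1 31.7] 84.7 348 z 0.082 ((642.4422607421875, -152.84039306640625), 16.34646224975586)
0.105 [ 641.7 -152.8] [18.7 18.4] 21.0 272 z 0.112 ((641.6903686523438, -152.83856201171875), 9.695178031921387)
travel [ 0.0367 -0.306  -0.0054] dr [ 0.2  0.  11.8]
travel [ 0.1437 -0.3069  0.0246] dr [ 0.2  0.  11.8]
```

View pics/w5.png

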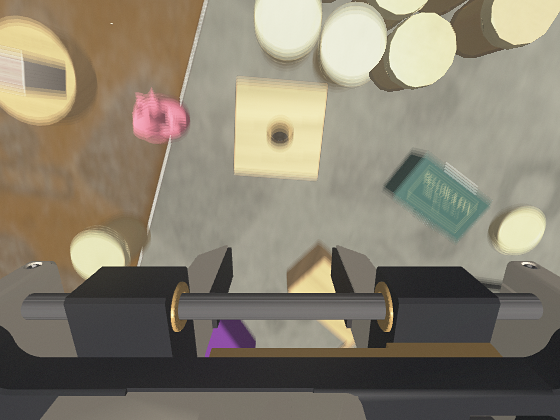

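The bottle stands upright and centred at (280,134) on the square riser. Next is the carton.

Request:
arm_command(fingers=[-0.3,-0.3,-0.3,-0.3,-0.3,-0.3,-0.3,-0.3], travel=[[0.01,-0.02,0],[0.022,-0.043,0],[0.034,-0.066,0],[0.046,-0.09,0],[0.058,-0.113,0],[0.07,-0.136,0],[0.082,-0.159,0],[0.094,-0.182,0]], dr=[[0,0,-7],[0,0,-14],[0,0,-21],[0,0,-28],[0,0,-35],[0,0,-42],[0,0,-49],[0,0,-56]])

```text
time: 14.1
tool_pos: [0.6018, 0.0273, 0.2725]
tool_rot: [3.141, 0.0, 1.34]
contact_force: [0.6, -0.0, 0.4]
opening: 0.0597
grip_force: 0.0
```

```bash
python3 - <<'E'
from h import *;from cell import *
s=observe();print(s["tool_pos"],s["tool_rot"]);plan(s,[(.61,.08,.28,np.radians(98.6))])
E
```

```text
[0.60181407 0.02725384 0.27245623] [3.14104881e+00 6.84761526e-05 1.34005044e+00]
travel [ 0.0532 -0.0041 -0.0075] dr [  0.    0.  -21.8]
```

Request:
arm_command(fingers=[-0.3,-0.3,-0.3,-0.3,-0.3,-0.3], travel=[[0.015,-0.001,0],[0.03,-0.002,0],[0.045,-0.003,-0.004],[0.053,-0.004,-0.007],[0.053,-0.004,-0.007],[0.053,-0.004,-0.007]], dr=[[0,0,-6],[0,0,-12],[0,0,-18],[0,0,-21.5],[0,0,-21.5],[0,0,-21.5]])

```text
time: 14.6
tool_pos: [0.6104, 0.0786, 0.2791]
tool_rot: [3.141, 0.0, 1.708]
contact_force: [0.7, 0.8, 0.4]
opening: 0.0595
grip_force: 0.0
```

```bash
python3 look.py wrist w6; python3 - <<'E'
from h import *;from cell import *
c=dict(np.load("w6.npz"));W=cloud(c)
r=rect(band([W],(.601,.158),.08,.104,.12));print("carton",*r)
p=band([W],(.6,.157),.075,.045,.053);print("mr",*rect(p),cv2.minEnclosingCircle((p[:,:2]*1000).astype(np.float32)))
x,y=np.array(r[0])/1000
yw=np.radians((r[2]+90) if r[1][0]<r[1][1] else r[2])
plan(observe(),[(x,y,.15,yw),(x,y,.065,yw)])
E
```

```text
14.6 [0.6104 0.0786 0.2791] [3.141 0.    1.708] op 0.0595 cam [0.598 0.163 0.437]
carton [601.3 158. ] [34.3 97.8] 8.2 3095 z 0.1115
mr [600.8 154.8] [111.  102.4] 10.1 3418 z 0.0493 ((601.2081298828125, 153.88720703125), 55.88673782348633)
travel [0.0805 0.0019 0.1288] dr [-0.   0.  -0.4]
travel [0.0805 0.0019 0.2138] dr [-0.   0.  -0.4]
```

View pics/w6.png

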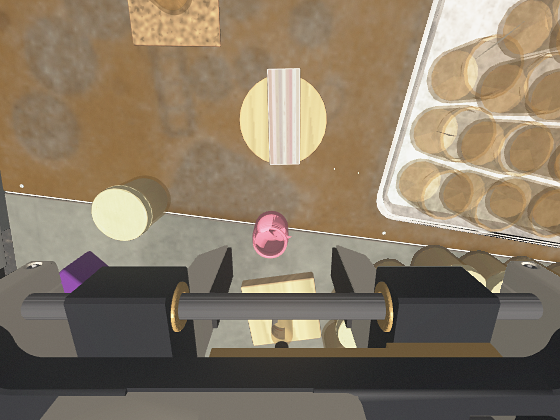

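The carton is aligned between the fingers at (284,117), on the round riser centred at (283,120).

Request:
arm_command(fingers=[-0.3,-0.3,-0.3,-0.3,-0.3,-0.3,-0.3,-0.3], travel=[[0.03,0.001,0.02],[0.06,0.002,0.05],[0.08,0.002,0.08],[0.08,0.002,0.11],[0.08,0.002,0.14],[0.08,0.002,0.17],[0.08,0.002,0.195],[0.08,0.002,0.21]], dr=[[0,0,-0.4],[0,0,-0.4],[0,0,-0.4],[0,0,-0.4],[0,0,-0.4],[0,0,-0.4],[0,0,-0.4],[0,0,-0.4]], squeeze=15)

```text
time: 15.32
tool_pos: [0.5997, 0.1567, 0.0654]
tool_rot: [-3.137, 0.0, 1.713]
contact_force: [-0.6, -0.7, -0.7]
opening: 0.0595
grip_force: 0.0
```

Request:
arm_command(fingers=[-0.3,0.6,0.6,0.6,0.6,0.6,0.6], travel=[[0,0,0],[0,0,0],[0,0,0],[0,0,0],[0,0,0],[0,0,0],[0,0,0]], dr=[[0,0,0],[0,0,0],[0,0,0],[0,0,0],[0,0,0],[0,0,0],[0,0,0]])

```text
time: 15.9
tool_pos: [0.6021, 0.158, 0.0701]
tool_rot: [3.139, 0.0, 1.716]
contact_force: [-0.6, -0.8, 6.0]
opening: 0.0337
grip_force: 15.0
```

```bash
python3 - <<'E'
from h import *;from cell import *
s=observe();p=s["tool_pos"];print(p,s["tool_rot"],s["opening"]);print("foot",p[2]-.049)
off=np.array([.6013,.158])-p[:2];d=np.radians(66.4-98.2);c_,s_=np.cos(d),np.sin(d)
t=np.array([.4442,-.3172])-np.array([[c_,-s_],[s_,c_]])@off;print("target tcp",t,p[2]+.019)
plan(s,[(p[0],p[1],.25,None),(*t,.25,s["tool_rot"][2]+d)])
E
```

```text
[0.60209917 0.15798909 0.07007572] [3.13933294e+00 3.09080272e-04 1.71641407e+00] 0.033683407969095074
foot 0.0210757207877562
target tcp [ 0.44487345 -0.3176304 ] 0.0890757207877562
travel [-1.000e-04  4.000e-04 -1.799e-01] dr [0.1 0.  0. ]
travel [-0.4478 -0.2242 -0.1803] dr [ 0.1 -0.  31.8]
```

Request:
arm_command(fingers=[0.6,0.6,0.6,0.6,0.6,0.6,0.6,0.6], travel=[[0,0,-0.01],[0,0,-0.035],[0,0,-0.07],[-0.01,-0.005,-0.105],[-0.035,-0.018,-0.135],[-0.065,-0.033,-0.15],[-0.095,-0.048,-0.15],[-0.13,-0.065,-0.15]], dr=[[0,0,0],[0,0,0],[0,0,0],[0,0,0],[0,0,2],[0,0,4],[0,0,6],[0,0,9]])

```text
time: 16.57
tool_pos: [0.5558, 0.0196, 0.2207]
tool_rot: [3.138, -0.0, 1.559]
contact_force: [0.7, -1.6, -2.6]
opening: 0.0338
grip_force: 15.0
```

```bash
python3 - <<'E'
from h import *;from cell import *
s=observe();print(s["opening"]);plan(s,[(.4449,-.3176,.22,1.7164-.555)])
E
```

```text
0.03379807982891443
travel [-3.384e-01 -1.070e-01  3.000e-04] dr [ 0.2 -0.  22.8]
```

Request:
arm_command(fingers=[0.6,0.6,0.6,0.6,0.6,0.6,0.6,0.6], travel=[[-0.034,-0.011,0],[-0.07,-0.022,0],[-0.105,-0.033,0],[-0.14,-0.044,0],[-0.175,-0.055,0],[-0.21,-0.066,0],[-0.24,-0.076,0],[-0.265,-0.084,0]], dr=[[0,0,3],[0,0,6],[0,0,9],[0,0,12],[0,0,15],[0,0,18],[0,0,21],[0,0,22.8]])

```text
time: 17.23
tool_pos: [0.4677, -0.2461, 0.2192]
tool_rot: [3.142, 0.0, 1.158]
contact_force: [0.1, 0.4, -1.4]
opening: 0.0341
grip_force: 15.0
```

Request:
arm_command(fingers=[0.6,0.6], travel=[[0,0,0],[0,0,0]], dr=[[0,0,0],[0,0,0]])

```text
time: 17.4
tool_pos: [0.4683, -0.245, 0.2189]
tool_rot: [-3.141, -0.0, 1.159]
contact_force: [0.2, 0.8, -1.9]
opening: 0.0342
grip_force: 15.0
```

```bash
python3 - <<'E'
from h import *;from cell import *
s=observe();plan(s,[(.4449,-.3176,.12,1.7164-.555),(.4449,-.3176,.089,1.7164-.555)])
E
```

```text
travel [-0.0759  0.0077  0.0989] dr [-0.  -0.  -0.1]
travel [-0.0759  0.0077  0.1299] dr [-0.  -0.  -0.1]
```

Request:
arm_command(fingers=[0.6,0.6,0.6,0.6,0.6,0.6,0.6,0.6], travel=[[-0.025,0.003,0],[-0.05,0.006,0.005],[-0.07,0.008,0.025],[-0.076,0.008,0.05],[-0.076,0.008,0.075],[-0.076,0.008,0.095],[-0.076,0.008,0.108],[-0.076,0.008,0.115]], dr=[[0,0,0],[0,0,0],[0,0,0],[0,0,0],[0,0,0],[0,0,0],[0,0,0],[0,0,0]])

```text
time: 18.07
tool_pos: [0.4458, -0.315, 0.102]
tool_rot: [-3.138, -0.002, 1.163]
contact_force: [-0.1, -0.2, -0.9]
opening: 0.034
grip_force: 15.0
```

Request:
arm_command(fingers=[0.6,0.6,0.6,0.6], travel=[[0,0,0.002],[0,0,0.004],[0,0,0.005],[0,0,0.005]], dr=[[0,0,0],[0,0,0],[0,0,0],[0,0,0]])

```text
time: 18.4
tool_pos: [0.4465, -0.3171, 0.0995]
tool_rot: [3.14, 0.001, 1.162]
contact_force: [-0.1, -0.1, -1.7]
opening: 0.0338
grip_force: 15.0
```

```bash
python3 - <<'E'
from h import *;from cell import *
s=observe();print(s["tool_pos"]);plan(s,[(.4449,-.3176,.089,1.7164-.555)])
E
```

```text
[ 0.44651492 -0.31706356  0.09953847]
travel [-0.0011 -0.0013  0.0105] dr [0.1 0.  0. ]
```

Request:
arm_command(fingers=[0.6,0.6,0.6,0.6,0.6,0.6,0.6,0.6], travel=[[-0.001,-0.001,0.003],[-0.001,-0.001,0.005],[-0.001,-0.001,0.007],[-0.001,-0.001,0.008],[-0.001,-0.001,0.009],[-0.001,-0.001,0.01],[-0.001,-0.001,0.0105],[-0.001,-0.001,0.0105]], dr=[[0,0,0],[0,0,0],[0,0,0],[0,0,0],[0,0,0],[0,0,0],[0,0,0],[0,0,0]])

```text
time: 19.07
tool_pos: [0.4446, -0.3175, 0.089]
tool_rot: [3.141, 0.0, 1.162]
contact_force: [-2.6, 2.1, 4.8]
opening: 0.0338
grip_force: 15.0
```

Contact. Release, rise and look.

Request:
arm_command(fingers=[0.4,0.2,0,-0.2,-0.3,-0.3,-0.3,-0.3], travel=[[0,0,0],[0,0,0],[0,0,0],[0,0,0],[0,0,0],[0,0,-0.02],[0,0,-0.05],[0,0,-0.085]], dr=[[0,0,0],[0,0,0],[0,0,0],[0,0,0],[0,0,0],[0,0,0],[0,0,0],[0,0,0]])

```text
time: 19.73
tool_pos: [0.4438, -0.3167, 0.1726]
tool_rot: [-3.138, -0.001, 1.161]
contact_force: [0.6, 0.0, 0.4]
opening: 0.0595
grip_force: 0.0
```

Request:
arm_command(fingers=[-0.5,-0.5,-0.5,-0.5,-0.5,-0.5], travel=[[0,0,-0.035],[0,0,-0.07],[-0.02,0,-0.1],[-0.04,0,-0.12],[-0.04,0,-0.12],[-0.04,0,-0.12]], dr=[[0,0,0],[0,0,0],[0,0,0],[0,0,0],[0,0,0],[0,0,0]])

```text
time: 20.23
tool_pos: [0.4287, -0.3549, 0.2938]
tool_rot: [3.14, 0.001, 1.16]
contact_force: [-0.3, -0.0, -0.8]
opening: 0.0688
grip_force: 0.0
```

```bash
python3 look.py wrist w7; python3 - <<'E'
from h import *;from cell import *
c=dict(np.load("w7.npz"));W=cloud(c)
print("carton",*rect(band([W],(.444,-.317),.08,.122,.14)))
print("hr",*rect(band([W],(.444,-.317),.09,.06,.074)))
plan(observe(),[(.443,.284,.26,.968)])
E
```

```text
20.23 [ 0.4287 -0.3549  0.2938] [3.14e+00 1.00e-03 1.16e+00] op 0.0688 cam [ 0.462 -0.277  0.452]
carton [ 444.3 -317.2] [96.6 34.2] 66.7 2809 z 0.1306
hr [ 444.3 -316.3] [134.  76.] 66.4 3354 z 0.0682
travel [ 0.5907 -0.2411  0.0331] dr [-0.1 -0.  11. ]
```

Request:
arm_command(fingers=[-0.5,-0.5,-0.5,-0.5,-0.5,-0.5,-0.5,-0.5], travel=[[0.037,-0.015,0],[0.074,-0.03,0],[0.11,-0.045,0],[0.148,-0.06,0],[0.185,-0.075,0],[0.222,-0.09,0],[0.26,-0.106,0],[0.296,-0.12,0]], dr=[[0,0,1],[0,0,3],[0,0,5],[0,0,7],[0,0,9],[0,0,10],[0,0,11],[0,0,11]])

```text
time: 20.95
tool_pos: [0.435, -0.0318, 0.2915]
tool_rot: [-3.138, 0.001, 0.969]
contact_force: [0.3, 0.3, -0.1]
opening: 0.0692
grip_force: 0.0
```

```bash
python3 - <<'E'
from h import *;from cell import *
plan(observe(),[(.4437,.2843,.26,.968)])
E
```

```text
travel [ 0.2656 -0.1716  0.0319] dr [-0.2  0.   0.1]
```

Request:
arm_command(fingers=[-0.5,-0.5,-0.5,-0.5,-0.5,-0.5,-0.5,-0.5], travel=[[0.034,-0.022,0],[0.067,-0.043,0],[0.1,-0.065,0],[0.133,-0.086,0],[0.166,-0.107,0],[0.2,-0.129,0],[0.233,-0.151,0.015],[0.263,-0.17,0.03]], dr=[[0,0,0],[0,0,0],[0,0,0],[0,0,0],[0,0,0],[0,0,0],[0,0,0],[0,0,0]])

```text
time: 21.62
tool_pos: [0.4436, 0.2811, 0.2617]
tool_rot: [-3.141, 0.001, 0.971]
contact_force: [0.3, -0.2, -0.7]
opening: 0.0688
grip_force: 0.0
```

Request:
arm_command(fingers=[-0.5,-0.5,-0.5,-0.5], travel=[[0,0,0.03],[0,0,0.07],[0,0,0.1],[0,0,0.1]], dr=[[0,0,0],[0,0,0],[0,0,0],[0,0,0]])

```text
time: 21.95
tool_pos: [0.4397, 0.277, 0.1557]
tool_rot: [-3.133, 0.013, 0.971]
contact_force: [-0.5, -1.2, -0.9]
opening: 0.0682
grip_force: 0.0
```

```bash
python3 - <<'E'
from h import *;from cell import *
s=observe();print(s["tool_pos"]);plan(s,[(.4437,.2843,.028,.968)])
E
```

```text
[0.43971729 0.27704826 0.1557182 ]
travel [0.0099 0.0002 0.1276] dr [-0.5  0.7  0.2]
```

Request:
arm_command(fingers=[-0.5,-0.5,-0.5], travel=[[0,0,0.01],[0,0,0.01],[0,0,0.01]], dr=[[0,0,0],[0,0,0],[0,0,0]])

```text
time: 22.2
tool_pos: [0.4456, 0.2785, 0.1542]
tool_rot: [3.141, -0.001, 0.969]
contact_force: [-0.5, -0.2, 0.9]
opening: 0.0689
grip_force: 0.0
```

```bash
python3 - <<'E'
from h import *;from cell import *
s=observe();print(s["tool_pos"],s["tool_rot"]);plan(s,[(.4437,.2843,.028,.968)])
E
```

```text
[0.44563181 0.2784574  0.15423404] [ 3.14076471e+00 -1.36759971e-03  9.69339157e-01]
travel [ 0.0036 -0.005   0.1262] dr [ 0.  -0.1  0.1]
```

Request:
arm_command(fingers=[-0.5,-0.5,-0.5,-0.5,-0.5,-0.5,-0.5,-0.5], travel=[[0.003,-0.004,0],[0.003,-0.005,0.02],[0.003,-0.005,0.045],[0.003,-0.005,0.07],[0.003,-0.005,0.095],[0.003,-0.005,0.115],[0.003,-0.005,0.124],[0.003,-0.005,0.124]], dr=[[0,0,0],[0,0,0],[0,0,0],[0,0,0],[0,0,0],[0,0,0],[0,0,0],[0,0,0]], squeeze=15)

```text
time: 22.87
tool_pos: [0.4422, 0.2833, 0.0284]
tool_rot: [-3.141, 0.002, 0.969]
contact_force: [-0.5, -0.3, 0.4]
opening: 0.0688
grip_force: 0.0
```

Request:
arm_command(fingers=[-0.5,0.2,0.2,0.2,0.2,0.2], travel=[[0,0,0],[0,0,0],[0,0,0],[0,0,0],[0,0,0],[0,0,0]], dr=[[0,0,0],[0,0,0],[0,0,0],[0,0,0],[0,0,0],[0,0,0]])

```text
time: 23.37
tool_pos: [0.4434, 0.2838, 0.0303]
tool_rot: [3.14, -0.002, 0.969]
contact_force: [-1.0, -0.2, 6.0]
opening: 0.0513
grip_force: 15.0
```

```bash
python3 - <<'E'
from h import *;from cell import *
s=observe();p=s["tool_pos"];print(p,p[2]-.004+.049);plan(s,[(.601,.154,.2,None)])
E
```

```text
[0.44337272 0.28378395 0.0302769 ] 0.0752769021659015
travel [-0.0175  0.2036 -0.1695] dr [ 0.1 -0.1 -0. ]
```

Request:
arm_command(fingers=[0.2,0.2,0.2,0.2,0.2,0.2,0.2,0.2], travel=[[0,0,-0.01],[0,0,-0.035],[0,0,-0.065],[0,0.01,-0.095],[-0.003,0.035,-0.115],[-0.006,0.065,-0.125],[-0.008,0.095,-0.125],[-0.011,0.125,-0.125]], dr=[[0,0,0],[0,0,0],[0,0,0],[0,0,0],[0,0,0],[0,0,0],[0,0,0],[0,0,0]])

```text
time: 24.03
tool_pos: [0.5407, 0.203, 0.1561]
tool_rot: [3.14, -0.002, 0.97]
contact_force: [1.0, 0.0, -0.6]
opening: 0.0515
grip_force: 15.0
```

Request:
arm_command(fingers=[0.2,0.2,0.2,0.2,0.2,0.2,0.2], travel=[[-0.003,0.03,0],[-0.006,0.055,0],[-0.007,0.073,0],[-0.007,0.079,0.01],[-0.007,0.079,0.03],[-0.007,0.079,0.03],[-0.007,0.079,0.03]], dr=[[0,0,0],[0,0,0],[0,0,0],[0,0,0],[0,0,0],[0,0,0],[0,0,0]])

```text
time: 24.62
tool_pos: [0.599, 0.1536, 0.1229]
tool_rot: [-3.138, 0.003, 0.97]
contact_force: [-0.5, -0.1, -1.0]
opening: 0.0513
grip_force: 15.0
```

```bash
python3 - <<'E'
from h import *;from cell import *
s=observe();p=s["tool_pos"];print(p);plan(s,[(.601,.1535,.0753,None)])
E
```

```text
[0.59902538 0.15356228 0.12287485]
travel [0.0012 0.0018 0.0476] dr [-0.2  0.2 -0. ]
```

Request:
arm_command(fingers=[0.2,0.2,0.2,0.2,0.2,0.2,0.2], travel=[[0,0,0.01],[0,0,0.022],[0,0,0.032],[0,0,0.038],[0,0,0.04],[0,0,0.04],[0,0,0.04]], dr=[[0,0,0],[0,0,0],[0,0,0],[0,0,0],[0,0,0],[0,0,0],[0,0,0]])

```text
time: 25.2
tool_pos: [0.601, 0.1533, 0.0846]
tool_rot: [3.141, -0.0, 0.97]
contact_force: [-0.5, -1.1, -1.7]
opening: 0.0511
grip_force: 15.0
```

```bash
python3 - <<'E'
from h import *;from cell import *
s=observe();p=s["tool_pos"];print(p);plan(s,[(.601,.1535,.0753,None)])
E
```

```text
[0.60101515 0.15331426 0.08458391]
travel [ 0.0001 -0.0001  0.0093] dr [ 0. -0. -0.]
```

Request:
arm_command(fingers=[0.2,0.2,0.2,0.2,0.2,0.2,0.2,0.2], travel=[[0,0,0.002],[0,0,0.004],[0,0,0.006],[0,0,0.007],[0,0,0.008],[0,0,0.009],[0,0,0.0095],[0,0,0.0095]], dr=[[0,0,0],[0,0,0],[0,0,0],[0,0,0],[0,0,0],[0,0,0],[0,0,0],[0,0,0]])

```text
time: 25.87
tool_pos: [0.6008, 0.1532, 0.0753]
tool_rot: [3.141, -0.0, 0.969]
contact_force: [-2.6, -0.9, 4.2]
opening: 0.0513
grip_force: 15.0
```

Request:
arm_command(fingers=[-0.1,-0.3,-0.5,-0.5,-0.5,-0.5,-0.5,-0.5], travel=[[0,0,0],[0,0,0],[0,0,0],[0,0,0],[0,0,-0.025],[0,0,-0.06],[0,0,-0.095],[0,0,-0.13]], dr=[[0,0,0],[0,0,0],[0,0,0],[0,0,0],[0,0,0],[0,0,0],[0,0,0],[0,0,0]])

```text
time: 26.53
tool_pos: [0.6005, 0.1531, 0.2057]
tool_rot: [-3.141, 0.001, 0.969]
contact_force: [0.7, 0.5, 0.5]
opening: 0.0686
grip_force: 0.0
```

Request:
arm_command(fingers=[-0.5,-0.5,-0.5,-0.5,-0.5,-0.5], travel=[[-0.02,0,-0.03],[-0.05,0,-0.06],[-0.08,0,-0.08],[-0.08,0,-0.08],[-0.08,0,-0.08],[-0.08,0,-0.08]], dr=[[0,0,0],[0,0,0],[0,0,0],[0,0,0],[0,0,0],[0,0,0]])

```text
time: 27.03
tool_pos: [0.5555, 0.0874, 0.2841]
tool_rot: [-3.141, 0.0, 0.969]
contact_force: [0.0, -0.0, 0.0]
opening: 0.069
grip_force: 0.0
```

```bash
python3 look.py wrist w8; python3 look.py scene s8; python3 - <<'E'
from h import *
c=dict(np.load("w8.npz"));W=cloud(c)
p=band([W],(.601,.154),.045,.105,.125);print("jar",*rect(p),cv2.minEnclosingCircle((p[:,:2]*1000).astype(np.float32)))
p=band([W],(.601,.154),.075,.045,.053);print("mr",*rect(p),cv2.minEnclosingCircle((p[:,:2]*1000).astype(np.float32)))
a=cv2.imread("pics/w8.png");b=cv2.imread("pics/s8.png")[120:340,210:430];b=cv2.resize(b,(420,420))
cv2.imwrite("pics/fin.png",np.hstack([a[:,90:470],b]))
E
```

```text
27.03 [0.5555 0.0874 0.2841] [-3.141  0.     0.969] op 0.069 cam [0.603 0.157 0.442]
27.08 [0.5554 0.0877 0.2835] [-3.14e+00  1.00e-03  9.70e-01] op 0.069 cam [-0.045 -1.128  1.198]
jar [604.  155.3] [48.9 52.8] 62.3 1041 z 0.1185 ((604.8645629882812, 156.13134765625), 27.437965393066406)
mr [601.4 154. ] [110.5 111. ] 9.5 4345 z 0.0493 ((601.1970825195312, 153.8843231201172), 55.90010452270508)
```

View pics/fin.png

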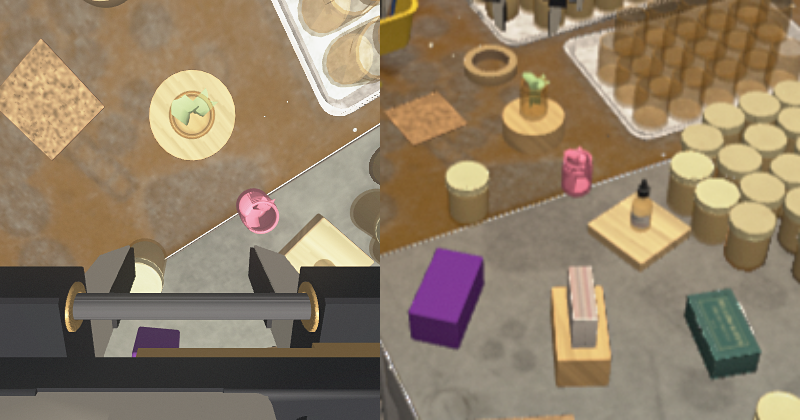

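The final view shows the jar rim (191,114) concentric with the round riser (192,115). The bottle is on the square riser, the carton along the oblong one, and the mat is empty.

```bash
python3 -c "
from cell import *
print(hand_in())"
```

```text
the job is handed in; nothing more can be done
None
```

The job is handed in at about 27 s of robot time: the bottle stands on the low riser, the jar on the middle one and the striped box lengthwise on the high one, each upright and within a few millimetres of centre, and the candle, tape and tin were left untouched.

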